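# Refit the hanger arm on the slotted post

## Task

Fit the loose steel hanger arm to the slotted upright, in the free pair of slots above the arm with the pulleys: the upright's height in its foot has been changed and is not known exactly, so feel for the slots with a light push and never ram the hooks against the steel. With the end plate pushed up to the upright, press the arm down, no harder than it needs, until the hooks are fully home and the spring pin snaps out into the plate's hole. Let go of it there and leave the other things on the bench where they are.

Things in the scene. Friction and masses are not known exactly. Their poses are not given: they have to be found in the camera images.
- bracket: Loose hanger arm, bright steel, about 0.4 kg, standing on the bench in working attitude, left or right of the post. Origin: bottom middle of the end plate's mating face, underside z 0; x points out of that face (as the hooks do, to the upright when fitted), z up. Square tube 24 wide, 24 high, runs back to x -170; its end lip, 5 thick, rises to z 38.
- grip (a point): Point in the middle of the tube's section, 85 behind the mating face (x -85, z 12 of the loose arm): good place to grip from above, across the 24 mm width. The tube is free for fingers from x -75 to -150; in front of that a slanted brace 6 wide fills the corner up to the plate. Centre of mass: near x -40.
- plate (a point): Centre of the 12 x 12 mm hole in the loose arm's end plate, on the mating face, z 61.5. The plate is 46 wide, 112 high, 5 thick (x -5 to 0).
- hook (a point): Foremost point of the lower hook, x 12, z 18. Two equal hooks, 6 wide (y), the upper 60 above. Nose rounded sideways, z 5 to 31 (upper 65 to 91); behind it (x 0 to 6) the neck is only z 17 to 31 (77 to 91), so the nose hangs 12 mm down behind the upright's 4 mm web once the arm is pressed down.
- foot: Fixed chestnut foot of the post, 100 x 140 x 34 mm, cheeks to 64 high. Origin on the bench under the middle of the upright's front face; x through the upright (hooks enter towards +x, arms stick out to -x). Upright: dark steel channel, web 50 wide, 4 thick, flanges back to x 22, top 300 to 326 high; fitted arm with pulleys below. Bears 50 N from the loose arm: 12 N down at the grip makes about 40.
- slots (a point): Fixed point of the foot on the upright's front face, 221.5 above the bench: where the pin and the middle of the free slot pair are if the upright is at its LOWEST setting. It stands 0 to 26 mm higher each time, by an amount not measured, firmly clamped and vertical. Slots 9 wide, 29 high, centred 30 below and 30 above.
- seat (a point): Fixed point of the foot, 160 above the bench on the upright's front face, axes as the foot: where the loose arm's origin lies fully home if the upright is at its LOWEST setting. True home is 0 to 26 mm straight above (unknown setting). The hooks can enter when the arm is 12 to 15 mm above true home. Home, the necks rest on the slot bottoms.
- pin (a joint): Brass spring pin, round nose 9 across, in the upright's face between the free slots. Metres: 0 out (3.5 mm proud), 0.0035 flush with the face; takes 4 to 8 N to push in. The end plate pushes it in; its friction then holds the arm up, and it takes up to 12 N more than the arm's weight to press it down. With the arm home it springs into the plate's hole and reads about 0.
- clamp: Bystander: wooden hand-screw clamp, two jaws 200 x 34 x 36 mm with two wooden screws, lying on the other side of the post. Origin at the centre of its underside.
- stone: Bystander: grey sharpening stone 70 x 200 x 28 mm behind the post, origin at the centre of its underside.
- finial: Bystander: turned finial 42 across, 90 high, standing. Origin at the centre of its underside.
- mandrel: Bystander: tapered steel mandrel standing on its 52 mm flange, 135 high. Origin at the centre of its underside.
Not all that is in view belongs to the job. Leave any orange or turquoise look-alike of the bracket alone.

How it is judged (in metres and radians):
On the way:
1. the hooks are in the slots: the end plate is within 6 mm of the upright's face and has pushed the pin in (x of bracket in the frame of seat above -0.006 m and value of joint pin above 0.001 m), for 0.1 s.
At the end, for the whole second after the job is handed in: The loose arm hangs by both hooks in the free slots, at rest: foot of its plate within 4 mm of the upright's face and middle, 4 mm below to 30 mm above seat, arm square and level within 0.08 rad, pressed down so far that the spring pin stands out in the plate's hole (pin below 1.2 mm) (value of joint pin below 0.0012 m and x of bracket in the frame of seat between -0.004 and 0.003 m and y of bracket in the frame of seat between -0.004 and 0.004 m and z of bracket in the frame of seat between -0.004 and 0.03 m and angle between the x axis of bracket and the x axis of foot, either way round below 0.08 rad and angle between bracket's own z axis and vertical below 0.08 rad and linear speed of bracket below 0.01 m/s); the robot touches nothing.
It fails at once if the hanger arm is pressed on the post with more than 50 N (all their contacts together) (contact force between bracket and foot above 50 N).
It fails at once if the robot presses on the post with more than 40 N (contact force between any of the fingers, the arm and foot above 40 N).
It fails at once if a bystander is moved by more than 20 mm (distance of any of clamp, stone, finial, mandrel from where it was at the start of the episode above 0.02 m).
It also fails if it takes over 64 s, if anything falls off the work surface, if the arm or the gripper's body presses on something with over 40 N, if the wrist force passes 120 N, or if a joint passes its speed limit or range.

## Robot

A 6-joint arm with a two-finger parallel gripper is mounted at the origin on the work surface. World frame = base frame: x ahead of the robot, y to its left, z up, the work surface at z = 0. Lengths are in m, angles in degrees, forces in N, time in s.
With the tool pointing down it reaches from about 0.275 to 0.825 m from the base axis. Payload 4.9 kg.
Tool frame: the origin (TCP) lies midway between the tips of the shut fingers; the grasp point (between the pads) lies 19 mm behind it; z points along the fingers, y is the line along which they close (so a half turn about z gives the same grasp; the last joint's range is limited). The gripper opens to 85 mm and grips with 20 to 120 N. Pads are 22 mm wide; open, the fingers measure 114 mm over their backs; the gripper's body (76 mm by 85 mm) begins 54 mm behind the grasp point. The pads swing forward as they close: fully open they stand 13 mm farther back than shut.
Start: joints at [59.232, 18.69, -11.035, 60.275, 0, 82.311], TCP at [0.216, 0.506, 0.231] pointing down, gripper open.
Joint ranges: [-152.03, 152.03], [-55.5, 102.48], [-74.3, 77.21], [-110.64, 120.58], [-84.22, 78.4], [-180, 180]. Speed limits (degrees/s): [147.25, 147.25, 180, 180, 180, 180].

## Interface

Orientations are given as a 3x3 rotation matrix whose columns are the frame's x, y, z axes.
In Python, from station import monitor, snapshot, ctrl gives the robot as it stands.
- The arm moves only by the shell command python3 -m inch 'ROWS' [OPENING] [FORCE]. ROWS is text: rows parted by semicolons, each of 4 numbers parted by spaces: the shift along the tool's x, y, z in mm, then the turn about the tool's z in degrees. A call has 1 to 20 rows; each row is the pose to reach, as a shift and turn from the pose commanded when the call began, along the tool's axes at that moment; what a row does not reach only later rows make up. A row lasts 1/10 s, in which the tool goes at most 50 mm and 8.59 degrees, less where a joint would pass 70% of its speed; a pose out of reach is approached as far as the arm can. A call with a gripper value outside its range is refused whole. OPENING is the closure, from -1 (fully open) to 1 (shut), so that 0 is half open, set as the call begins (- or left out, the last holds). The fingers move at their own pace and stop on an object; FORCE is the grip in N (left out, the last holds). Time passes only in rows, so rows that repeat a pose let the fingers close. It gives the time, the measured TCP pose, the force, the opening and the grip force at its end, in the units of the state.
- monitor.sense(): the state, without advancing time (a new reading comes with each control period).
- snapshot(name): name is "side" or "top"; returns a dict with "img" (400x640x3 uint8, red, green, blue), "z_map" (400x640 float32, m along the optical axis (not along the pixel's ray), 0 where there is no reading), "K" (3x3 intrinsics, pixels), "k1" (the pictures are not rectified: a ray, as slopes to the right and down, at radius r is drawn at 1 + k1 r^2 times it, then the intrinsics apply), "T" (4x4, takes a point from camera to world coordinates). Camera axes: x right, y down, z forward; pixel columns grow to the right and rows downward; lengths in m; the calibration is good to about 2 mm. A picture is of the moment at which its call begins.
- ctrl.sign_off(): hands the job in; it is judged then, once.
The state is a dict: "clock": time; "q": joint angles; "joint_velocities": joint speeds; "joint_torque": joint torques, N m; "tcp_pos": TCP position; "tool_rot": TCP orientation; "force": force on the tool from outside, world axes, zero at the start; "torque": the same for the moment, N m; "opening": finger opening in m; "grasp_force": force on a finger pad.
Only numpy, scipy, OpenCV 4.12 (cv2) and the standard library are available. Lean on these libraries where they do the work, as an engineer would, in place of code of your own. Each camera call takes 0.05 s, during which the arm holds its last target. There are 200 camera calls.

## Working session

There is one attempt and no reset: what is moved stays moved. The work goes in short steps, Python scripts to look and compute and a shell command to move; the robot and the scene stay as the last step left them, time stands still between calls to the robot, and variables do not carry over. Pictures are saved under pics/ and viewed, at most 10 in all, crops included, and the job is handed in when it is done.

```bash
ls; mkdir -p pics; cat > h.py <<'E'
import numpy as np,cv2
from station import monitor,snapshot,ctrl
def snap(n):
    s=snapshot(n); return s
def pts(s):
    K,T,k1=s["K"],s["T"],s["k1"]
    v,u=np.mgrid[0:400,0:640].astype(float)
    x=(u-K[0,2])/K[0,0];y=(v-K[1,2])/K[1,1]
    rd=np.hypot(x,y);r=rd.copy()
    for _ in range(10): r=rd/(1+k1*r*r)
    f=np.where(rd>0,r/np.maximum(rd,1e-9),1)
    x*=f;y*=f
    z=s["z_map"]
    P=np.stack([x*z,y*z,z],-1)@T[:3,:3].T+T[:3,3]
    P[z==0]=np.nan
    return P
def save(s,n): cv2.imwrite('pics/'+n,s["img"][...,::-1])
E
python3 - <<'E'
from h import *
for n in("side","top"):
    s=snap(n);save(s,n+'0.png');np.savez(n+'0.npz',P=pts(s),img=s["img"]);print(n,s["T"].round(3).tolist(),s["k1"],s["K"].tolist())
m=monitor.sense();print({k:np.round(v,3).tolist() for k,v in m.items()})
E
```

```text
pics
side [[-0.915, -0.241, 0.324, 0.219], [-0.403, 0.55, -0.732, 0.85], [-0.002, -0.8, -0.6, 0.93], [0.0, 0.0, 0.0, 1.0]] -0.05983285819647819 [[474.8326959982398, 0.0, 320.9801394123912], [0.0, 474.8326959982398, 194.70438804005386], [0.0, 0.0, 1.0]]
top [[0.018, -0.986, 0.164, 0.389], [-1.0, -0.018, 0.002, -0.117], [0.001, -0.164, -0.986, 1.569], [0.0, 0.0, 0.0, 1.0]] -0.0718164904323339 [[421.7509972033617, 0.0, 324.6848716202834], [0.0, 421.7509972033617, 193.95923248380547], [0.0, 0.0, 1.0]]
{'clock': 0.1, 'q': [59.232, 18.728, -11.084, 60.277, 0.001, 82.311], 'joint_velocities': [-0.087, -0.05, 0.12, -0.065, -0.004, -0.065], 'joint_torque': [0.0, -44.424, 26.304, 0.008, -0.0, 0.0], 'tcp_pos': [0.215, 0.506, 0.231], 'tool_rot': [[-0.92, 0.392, -0.001], [0.392, 0.92, -0.001], [0.0, -0.002, -1.0]], 'force': [0.152, -0.218, 0.683], 'torque': [-0.009, 0.0, 0.024], 'grasp_force': 0.0, 'opening': 0.085}
```

View pics/side0.png

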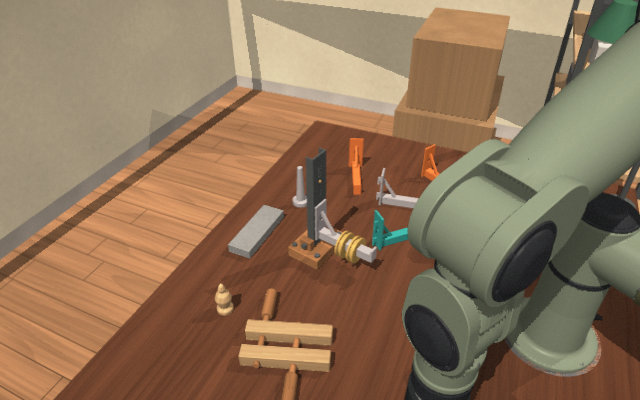

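View pics/top0.png

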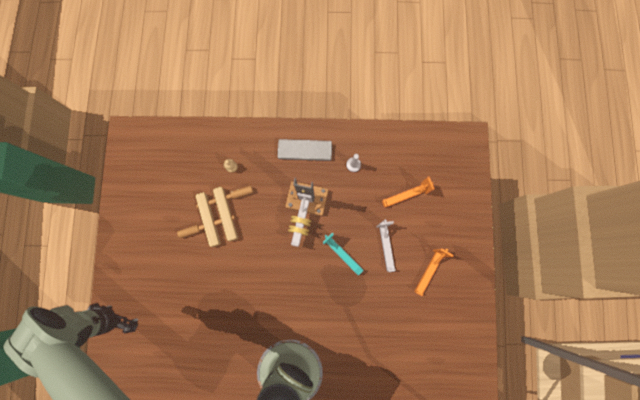

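The side view shows the upright at about (315,195), with the loose steel arm's plate at (382,185) and its tube running to (415,200). In the top view, the loose arm runs from its plate at (385,224) to its tail at (391,270), and the upright's top is at about (304,188). The orange and turquoise arms are decoys.

```bash
python3 - <<'E'
from h import *
d=np.load('top0.npz');P=d['P'];I=d['img'].astype(int)
def st(n,m):
    Q=P[m];print(n,len(Q),'med',np.nanmedian(Q,0).round(4),'min',np.nanmin(Q,0).round(3),'max',np.nanmax(Q,0).round(3));return Q
V,U=np.mgrid[0:400,0:640]
box=lambda u0,u1,v0,v1:(U>=u0)&(U<=u1)&(V>=v0)&(V<=v1)
m=box(372,402,212,278)&(P[...,2]>.012)
st('br',m)
t=m&(P[...,2]<.03)&(P[...,2]>.018);Q=st('tube',t)
q=Q[:,:2];c=q.mean(0);w,E=np.linalg.eigh(np.cov((q-c).T));a=E[:,1]*np.sign(E[0,1]);print('axis',a,np.degrees(np.arctan2(a[1],a[0])));pr=(q-c)@a;pn=(q-c)@[-a[1],a[0]];print(c,pr.min(),pr.max(),pn.min(),pn.max())
pl=m&(P[...,2]>.085);Q=st('plate top',pl)
print(((Q[:,:2]-c)@a).round(3),((Q[:,:2]-c)@[-a[1],a[0]]).round(3),Q[:,2].round(3))
# foot
up=box(285,330,175,215)&(P[...,2]>.28);Q=st('upright top',up)
for r in Q[::3]:print(r.round(3),end=' ')
ft=box(275,335,170,222)&(P[...,2]>.026)&(P[...,2]<.042);Q=st('foot top',ft)
h=box(275,335,170,222)&(P[...,2]>.01)&(P[...,2]<.07)&(I[...,0]-I[...,2]>25)
print('rect',cv2.minAreaRect((Q[:,:2]*1000).astype(np.float32)))
tb=box(285,320,210,250)&(P[...,2]>.05);Q=st('fitted arm',tb)
q=Q[:,:2];cc=q.mean(0);
for n,b in dict(clamp=(175,258,183,250),stone=(274,336,136,163),finial=(222,240,157,174),mandrel=(345,363,152,174),teal=(320,366,230,277),or1=(380,436,176,208)).items(): st(n,box(*b)&(P[...,2]>.012))
E
```

```text
br 386 med [ 0.4648 -0.3416  0.0265] min [ 0.368 -0.368  0.012] max [ 0.549 -0.307  0.117]
tube 264 med [ 0.4485 -0.3453  0.0251] min [ 0.375 -0.367  0.018] max [ 0.53  -0.309  0.03 ]
axis [0.98086904 0.19466878] 11.225375374497682
[ 0.44947354 -0.34426318] -0.07611930297793211 0.08613669322730426 -0.01444636604721022 0.0190626546321277
plate top 36 med [ 0.5338 -0.3287  0.108 ] min [ 0.528 -0.353  0.086] max [ 0.549 -0.307  0.117]
[0.101 0.097 0.094 0.093 0.089 0.088 0.09  0.089 0.088 0.088 0.087 0.086
 0.086 0.086 0.085 0.084 0.089 0.088 0.087 0.087 0.086 0.085 0.085 0.085
 0.084 0.084 0.087 0.085 0.085 0.085 0.085 0.085 0.083 0.083 0.08  0.08 ] [-0.004 -0.003 -0.002 -0.006 -0.02  -0.023  0.004  0.002 -0.001 -0.005
 -0.01  -0.012 -0.016 -0.02  -0.023 -0.026  0.019  0.015  0.013  0.008
  0.005  0.002 -0.001 -0.005 -0.01  -0.015  0.021  0.02   0.015  0.011
  0.007  0.002 -0.    -0.004 -0.    -0.004] [0.09  0.096 0.096 0.092 0.113 0.116 0.109 0.116 0.116 0.114 0.108 0.117
 0.112 0.108 0.108 0.114 0.11  0.111 0.114 0.109 0.112 0.115 0.115 0.108
 0.104 0.095 0.094 0.11  0.103 0.097 0.09
[... 915 characters left out ...]
), (140.530517578125, 150.4774932861328), 78.91268920898438)
fitted arm 403 med [ 0.5184 -0.024   0.0845] min [ 0.453 -0.064  0.051] max [0.58  0.013 0.11 ]
clamp 1589 med [0.5537 0.2839 0.0343] min [0.446 0.151 0.012] max [0.675 0.423 0.049]
stone 962 med [ 0.8131 -0.0331  0.0287] min [ 0.779 -0.146  0.012] max [0.87  0.067 0.042]
finial 108 med [0.7413 0.2357 0.0583] min [0.729 0.221 0.012] max [0.768 0.262 0.095]
mandrel 152 med [ 0.7586 -0.2178  0.0225] min [ 0.74  -0.242  0.012] max [ 0.79  -0.196  0.141]
teal 358 med [ 0.4294 -0.1809  0.026 ] min [ 0.355 -0.254  0.012] max [ 0.499 -0.112  0.119]
or1 407 med [ 0.6586 -0.4357  0.0277] min [ 0.606 -0.502  0.012] max [ 0.697 -0.328  0.117]
```

```bash
python3 - <<'E'
import cv2
a=cv2.imread('pics/side0.png')[130:280,270:430];b=cv2.imread('pics/top0.png')[165:280,270:430]
cv2.imwrite('pics/c0.png',cv2.vconcat([cv2.resize(a,(640,600))[:320],cv2.resize(b,(640,460))])[:0] if 0 else cv2.resize(cv2.hconcat([a,cv2.copyMakeBorder(b,0,35,0,0,0)]),(800,375),interpolation=cv2.INTER_CUBIC))
E
```

```text
(no output)
```

View pics/c0.png

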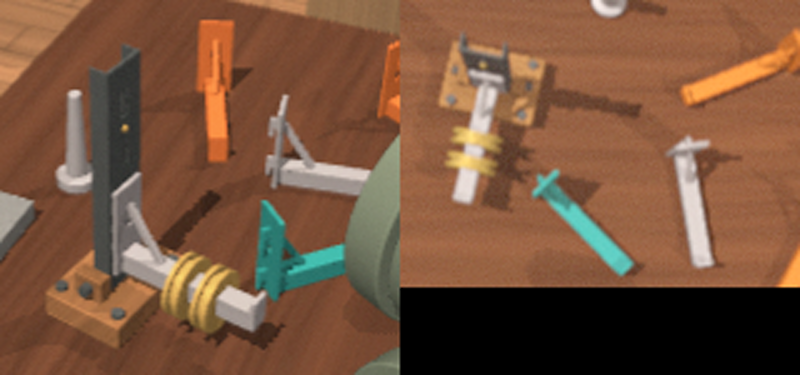

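```bash
python3 - <<'E'
from h import *
V,U=np.mgrid[0:400,0:640]
box=lambda u0,u1,v0,v1:(U>=u0)&(U<=u1)&(V>=v0)&(V<=v1)
D={n:np.load(n+'0.npz') for n in('top','side')}
for n,b in dict(top=(372,402,212,278),side=(365,425,160,215)).items():
    P=D[n]['P'];I=D[n]['img'].astype(int)
    ok=box(*b)&(abs(P[...,1]+.34)<.05)&(P[...,0]<.56)&(P[...,0]>.35)
    # tube top face only
    t=ok&(abs(P[...,2]-.0245)<.004)&(P[...,0]<.47);Q=P[t]
    if len(Q)<20: print(n,'few');continue
    (vx,vy,x0,y0)=cv2.fitLine(Q[:,:2].astype(np.float32),cv2.DIST_HUBER,0,.01,.01).ravel()
    a=np.array([vx,vy])*np.sign(vx);nn=np.array([-a[1],a[0]]);c=np.array([x0,y0])
    pr=(Q[:,:2]-c)@a;pn=(Q[:,:2]-c)@nn
    print(n,'tube',len(Q),'yaw',np.degrees(np.arctan2(a[1],a[0])),c,'ext',np.percentile(pr,[0,2,98,100]).round(4),np.percentile(pn,[0,3,97,100]).round(4),'midn',np.percentile(pn,[3,97]).mean())
    al=ok&(P[...,2]>.012);Q=P[al];pr=(Q[:,:2]-c)@a;pn=(Q[:,:2]-c)@nn
    hi=Q[:,2]>.095;print(' plate: pr',np.percentile(pr[hi],[5,25,50,75,95]).round(4),'pn',np.percentile(pn[hi],[3,97]).round(4),'rear end',np.percentile(pr,[0,1]).round(4), 'meanpn',pn[hi].mean())
    print(' foremost',pr.max())
# upright face
for n,b in dict(top=(285,330,175,215),side=(300,330,150,235)).items():
    P=D[n]['P'];I=D[n]['img'].astype(int)
    m=box(*b)&(P[...,2]>.2)&(P[...,2]<.31)&(abs(P[...,0]-.621)<.012)&(P[...,1]>-.069)&(P[...,1]<-.022)
    Q=P[m];print(n,len(Q))
    A=np.c_[Q[:,1],np.ones(len(Q))]
    k=np.ones(len(Q),bool)
    for _ in range(6):
        s=np.linalg.lstsq(A[k],Q[k,0],rcond=None)[0];r=Q[:,0]-A@s;k=abs(r)<max(.003,1.5*r[k].std())
    print(' face x=%.4f*y+%.4f'%tuple(s),'yaw',-np.degrees(np.arctan(s[0])),k.sum(),r[k].std(),'zr',Q[:,2].min())
    yaw=-np.arctan(s[0]);nn=np.array([-np.sin(yaw),np.cos(yaw)]);aa=np.array([np.cos(yaw),np.sin(yaw)])
    m=box(*b)&(P[...,2]>.26)&(P[...,2]<.4)&(abs(P[...,0]-.63)<.03)
    q=P[m];print(' lateral',np.percentile(q[:,:2]@nn,[1,99]).round(4),'front',np.percentile(q[:,:2]@aa,[1,5,50,99]).round(4),'ztop',q[:,2].max())
P=D['side']['P'];I=D['side']['img'].astype(int)
m=box(305,330,165,200)&(I[...,0]-I[...,2]>35)
print('pin',np.argwhere(m).tolist(),P[m].round(4).tolist(),I[m].tolist())
# fitted arm tube axis, top
P=D['top']['P'];I=D['top']['img'].astype(int)
m=box(285,320,205,250)&(P[...,2]>.05)&(abs(I[...,0]-I[...,2])<25)&(I[...,0]>120);Q=P[m]
print('fit arm',len(Q),cv2.fitLine(Q[:,:2].astype(np.float32),cv2.DIST_HUBER,0,.01,.01).ravel(),np.percentile(Q,[2,50,98],axis=0).round(3))
E
```

```text
top tube 135 yaw 10.325933 [ 0.42317727 -0.3493254 ] ext [-0.0493 -0.0472  0.0461  0.0477] [-0.013  -0.0115  0.0116  0.0121] midn 1.2659757074586116e-05
 plate: pr [0.1112 0.1118 0.113  0.1149 0.119 ] pn [-0.0223  0.0206] rear end [-0.0541 -0.0523] meanpn -0.0008396800088762057
 foremost 0.12783572674410865
side tube 88 yaw 17.852919 [ 0.44705638 -0.34372053] ext [-0.0308 -0.0273  0.0226  0.0231] [-0.0153 -0.0138  0.0151  0.0176] midn 0.000641924183872873
 plate: pr [0.0833 0.0859 0.089  0.091  0.0921] pn [-0.0356  0.0097] rear end [-0.0308 -0.0238] meanpn -0.00813623948444127
 foremost 0.10252306238954906
top 83
 face x=0.1992*y+0.6301 yaw -11.265484922756071 80 0.00048790131859152664 zr 0.2006559023680774
 lateral [0.0494 0.1052] front [0.6172 0.6174 0.6185 0.6393] ztop 0.32242375325802497
side 375
 face x=0.2060*y+0.6300 yaw -11.63945194326433 367 0.001110856716567581 zr 0.20060574195671743
 lateral [0.0529 0.1116] front [0.6148 0.6155 0.6179 0.6392] ztop 0.31954918267259225
pin [[165, 305], [165, 326], [165, 327], [165, 328], [165, 329], [165, 330], [166, 305], [166, 326], [166, 
[... 11285 characters left out ...]
, 77, 53], [119, 72, 49], [118, 72, 48], [117, 72, 49], [104, 74, 59], [109, 71, 53], [122, 75, 52], [120, 72, 51], [116, 71, 48], [118, 74, 51], [105, 68, 50], [119, 73, 51], [118, 73, 49], [114, 69, 48], [116, 70, 48], [104, 69, 49], [118, 69, 48], [119, 72, 51], [117, 72, 51], [116, 72, 49], [104, 67, 48], [120, 73, 52], [116, 70, 50], [117, 71, 50], [116, 74, 51], [104, 69, 51], [117, 71, 50], [119, 72, 53], [115, 71, 46], [112, 68, 45], [117, 70, 49], [115, 70, 49], [115, 69, 48], [114, 68, 47], [118, 72, 49], [114, 70, 44], [113, 70, 47], [115, 71, 48]]
fit arm 183 [ 0.9779613  -0.20878637  0.53470457 -0.02896862] [[ 0.456 -0.049  0.066]
 [ 0.524 -0.026  0.081]
 [ 0.595 -0.005  0.105]]
```

The brass pin at (319,181) in the side view puts the upright about 17 mm above its lowest setting. The post origin is at about (0.621, -0.046), yaw -11.5°. The loose arm's grip point is at about (0.453, -0.344), yaw 10.3°. I'll go above it at the present height.

```bash
python3 -m inch '-552 -689 0 -33.4;-552 -689 0 -33.4;-552 -689 0 -33.4;-552 -689 0 -33.4;-552 -689 0 -33.4;-552 -689 0 -33.4;-552 -689 0 -33.4;-552 -689 0 -33.4;-552 -689 0 -33.4;-552 -689 0 -33.4;-552 -689 0 -33.4;-552 -689 0 -33.4;-552 -689 0 -33.4;-552 -689 0 -33.4;-552 -689 0 -33.4;-552 -689 0 -33.4;-552 -689 0 -33.4;-552 -689 0 -33.4;-552 -689 0 -33.4;-552 -689 0 -33.4' -1 60
python3 - <<'E'
from h import *
m=monitor.sense();R=np.array(m['tool_rot']);print(np.round(m['tcp_pos'],4),R.round(3).tolist())
s=snap('side');save(s,'side1.png');s=snap('top')
t=np.array([.4523,-.3440,.003]);print('shift mm',(R.T@(t-m['tcp_pos'])*1000).round(1),'yaw y',np.degrees(np.arctan2(R[1,1],R[0,1])))
E
```

```text
clock: 2.1
tcp_pos: [0.4527, -0.3446, 0.2301]
tool_rot: [[-0.984, -0.178, -0.002], [-0.178, 0.984, 0.002], [0.001, 0.002, -1.0]]
force: [-0.2, -0.7, -0.2]
opening: 0.0852
grasp_force: 0.0
[ 0.4527 -0.3446  0.2301] [[-0.984, -0.178, -0.002], [-0.178, 0.984, 0.002], [0.001, 0.002, -1.0]]
shift mm [1.000e-01 2.000e-01 2.271e+02] yaw y 100.22781867615593
```

View pics/side1.png

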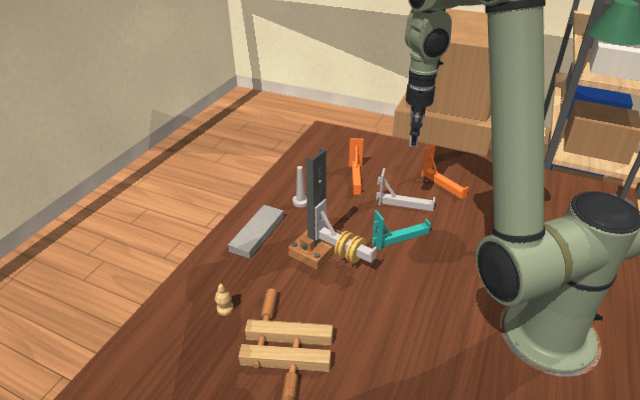

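The side view now shows the whole loose arm, from its plate at (382,185) to its tail at (434,204), with the gripper above it. I'll cross-check it there, then descend.

```bash
python3 - <<'E'
from h import *
V,U=np.mgrid[0:400,0:640]
s=snap('side');P=pts(s);I=s['img'].astype(int)
ok=(U>372)&(U<440)&(V>165)&(V<215)&(abs(P[...,1]+.345)<.05)&(P[...,0]<.57)&(P[...,0]>.35)
a=np.array([np.cos(np.radians(10.3)),np.sin(np.radians(10.3))]);n=np.array([-a[1],a[0]]);c=np.array([.5368,-.3286])
Q=P[ok&(P[...,2]>.011)];X=(Q[:,:2]-c)@a;Y=(Q[:,:2]-c)@n;Z=Q[:,2]
t=(X<-.08)&(X>-.16)&(abs(Z-.024)<.003)
print('tube top',t.sum(),np.percentile(Y[t],[2,50,98]).round(4),'slope deg',np.degrees(np.polyfit(X[t],Y[t],1)[0]),'z',Z[t].mean())
h=(Z>.05);print('plate X',np.percentile(X[h],[2,50,98]).round(4),'Y',np.percentile(Y[h],[2,98]).round(4),'rear X',np.percentile(X,1))
E
python3 -m inch '0 0 45 0;0 0 90 0;0 0 135 0;0 0 170 0;0 0 200 0;0 0 215 0;0 0 227 0;0 0 227 0;0 0 227 0' -1 60
```

```text
tube top 126 [-0.0121  0.0018  0.0144] slope deg -0.6580977132229491 z 0.024407058464464865
plate X [-0.0309 -0.0038  0.012 ] Y [-0.0186  0.0233] rear X -0.16854885560497104
clock: 3.15
tcp_pos: [0.4538, -0.3441, 0.0052]
tool_rot: [[-0.984, -0.18, 0.001], [-0.18, 0.984, -0.001], [-0.001, -0.001, -1.0]]
force: [-0.6, 0.7, 0.7]
opening: 0.0857
grasp_force: 0.0
```

```bash
python3 -m inch '0 0 0 0;0 0 0 0;0 0 0 0;0 0 0 0;0 0 0 0;0 0 0 0;0 0 0 0;0 0 0 0;0 0 0 0;0 0 0 0;0 0 0 0;0 0 0 0' 1 90
python3 -m inch '0 0 -10 0;0 0 -25 0;0 0 -50 0;0 0 -90 0;0 0 -130 0;0 0 -170 0;0 0 -195 0;0 0 -205 0;0 0 -205 0;0 0 -205 0;0 0 -205 0'
python3 - <<'E'
from h import *
for n in('side','top'):
    s=snap(n);save(s,n+'2.png');np.savez(n+'2.npz',P=pts(s),img=s["img"])
a=cv2.imread('pics/side2.png')[60:280,270:490];b=cv2.imread('pics/top2.png')[150:300,270:420]
cv2.imwrite('pics/c2.png',cv2.hconcat([cv2.resize(a,(400,400),interpolation=2),cv2.resize(b,(400,400),interpolation=2)]))
E
```

```text
clock: 4.35
tcp_pos: [0.4536, -0.3446, 0.005]
tool_rot: [[-0.984, -0.179, 0.001], [-0.179, 0.984, -0.001], [-0.001, -0.001, -1.0]]
force: [-0.1, 1.4, 5.0]
opening: 0.0219
grasp_force: 90.2
clock: 5.45
tcp_pos: [0.4523, -0.3433, 0.2071]
tool_rot: [[-0.984, -0.179, -0.003], [-0.179, 0.984, 0.003], [0.002, 0.003, -1.0]]
force: [-0.4, 0.3, -3.3]
opening: 0.0221
grasp_force: 88.9
```

View pics/c2.png

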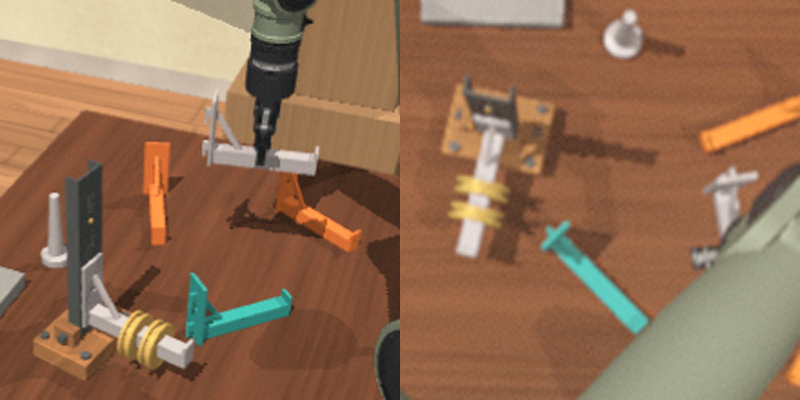

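The arm is held level. In the crop, the loose arm is in the gripper above the bench, and the pin is visible in both views: side at about (320,181), top at about (303,190). I'll triangulate the pin and check the held pose.

```bash
python3 - <<'E'
from h import *
V,U=np.mgrid[0:400,0:640]
def ray(s,u,v):
    K=s['K'];D=np.array([s['k1'],0,0,0,0.])
    p=cv2.undistortPoints(np.array([[[u,v]]],float),K,D)[0,0]
    d=s['T'][:3,:3]@[p[0],p[1],1];return s['T'][:3,3],d/np.linalg.norm(d)
S={};R=[]
nf=np.array([.9798,-.2,0]);
for n,b in dict(side=(314,325,174,188),top=(297,309,184,197)).items():
    s=S[n]=snap(n);I=s['img'].astype(float)
    w=np.clip(I[...,0]-I[...,2]-25,0,None)*((U>=b[0])&(U<=b[1])&(V>=b[2])&(V<=b[3]))
    if n=='top': w*= (I[...,0]>95)
    u,v=(w*U).sum()/w.sum(),(w*V).sum()/w.sum();o,d=ray(s,u,v);R.append((o,d))
    t=(.6175-.0025-nf@o)/(nf@d);print(n,'pix',round(u,1),round(v,1),(w>0).sum(),'on face',(o+t*d).round(4))
(o1,d1),(o2,d2)=R
t=np.linalg.lstsq(np.c_[d1,-d2],o2-o1,rcond=None)[0];print('tri',(o1+t[0]*d1).round(4),(o2+t[1]*d2).round(4))
# held bracket, side view
m=monitor.sense();tcp=np.array(m['tcp_pos']);r=np.array(m['tool_rot'])
s=S['side'];P=pts(s);I=s['img'].astype(int)
al=np.radians(10.3);a=np.array([np.cos(al),np.sin(al)]);n=np.array([-a[1],a[0]]);c=tcp[:2]+.084*a
Q=P[(np.abs(P[...,:2]-tcp[:2]).max(-1)<.2)&(P[...,2]>.13)&(I.min(-1)>110)]
X=(Q[:,:2]-c)@a;Y=(Q[:,:2]-c)@n;Z=Q[:,2]-tcp[2]+.005
t=(abs(Y)<.010)&(X>-.155)&(X<-.1)&(abs(Z-.024)<.006);print('tube top',t.sum(),'z fit',np.polyfit(X[t],Z[t],1).round(4),np.median(Z[t]))
h=(Z>.05)&(abs(X)<.02);print('plate n',h.sum(),'X',np.percentile(X[h],[2,50,98]).round(4),'Y',np.percentile(Y[h],[3,97]).round(4),'Ztop',np.percentile(Z[h],99))
P=np.load('top2.npz')['P'];m=(np.abs(P[...,:2]-c).max(-1)<.05)&(P[...,2]>.28);Q=P[m];X=(Q[:,:2]-c)@a;Y=(Q[:,:2]-c)@n
k=(abs(X)<.02)&(Q[:,2]<.33);print('top plate',k.sum(),'X',np.median(X[k]).round(4),'Y',np.percentile(Y[k],[3,97]).round(4),'slope',np.degrees(np.polyfit(Y[k],X[k],1)[0]),'z',np.percentile(Q[k,2],[50,95]).round(4))
E
```

```text
side pix 319.5 180.8 10 on face [ 0.6187 -0.044   0.2397]
top pix 303.8 186.5 57 on face [ 0.6171 -0.052   0.3274]
tri [ 0.6217 -0.0507  0.2345] [ 0.6337 -0.0472  0.2369]
tube top 67 z fit [-0.0091  0.0237] 0.025223867032455962
plate n 122 X [-0.019  -0.002   0.0121] Y [-0.016   0.0234] Ztop 0.41410438858069987
top plate 58 X -0.0022 Y [-0.0224  0.0223] slope 0.17757551657360995 z [0.3064 0.3183]
```

The pin comes out at z ≈ 0.239, so home is about 0.178 and hook entry about 0.191. I'll move to 35 mm in front of the face, turned square.

```bash
python3 -m inch '-12 34 1 2;-24 68 2 5;-36 102 3 8;-48 136 4 11;-60 170 5 14;-72 204 6 17;-84 238 8 20;-96 272 10 21.8;-104 295 11 21.8;-108 306 11 21.8;-108.3 306.7 11 21.8;-108.3 306.7 11 21.8;-108.3 306.7 11 21.8;-108.3 306.7 11 21.8'
cat > rel.py <<'E'
from h import *
m=monitor.sense();p=np.array(m['tcp_pos']);R=np.array(m['tool_rot'])
yaw=np.radians(-11.5);a=np.array([np.cos(yaw),np.sin(yaw)]);n=np.array([-a[1],a[0]])
d=p[:2]+.0845*a-[.621,-.046]
print('t',m['clock'],'brk in foot: x %.1f y %.1f z %.1f'%(d@a*1e3,d@n*1e3,p[2]*1e3-5),'yaw',round(np.degrees(np.arctan2(R[1,1],R[0,1]))-90,2),'F along/lat/z',(np.array(m['force'])[:2]@a).round(1),(np.array(m['force'])[:2]@n).round(1),round(m['force'][2],1),'T',np.round(m['torque'],2),'tilt',R[2].round(4))
E
python3 rel.py; python3 - <<'E'
from h import *
for n in('side','top'):
    s=snap(n);save(s,n+'3.png')
a=cv2.imread('pics/side3.png')[110:260,280:430];b=cv2.imread('pics/top3.png')[150:270,260:380]
cv2.imwrite('pics/c3.png',cv2.hconcat([cv2.resize(a,(400,400),interpolation=2),cv2.resize(b,(400,400),interpolation=2)]))
E
```

```text
clock: 7.05
tcp_pos: [0.5049, -0.0242, 0.1983]
tool_rot: [[-0.98, 0.201, -0.0], [0.201, 0.98, -0.0], [-0.0, -0.0, -1.0]]
force: [0.2, 0.2, -4.2]
opening: 0.022
grasp_force: 89.1
t 7.05 brk in foot: x -33.6 y -1.8 z 193.3 yaw -11.58 F along/lat/z 0.2 0.2 -4.2 T [-0.02  0.19  0.  ] tilt [-0.e+00 -3.e-04 -1.e+00]
```

View pics/c3.png

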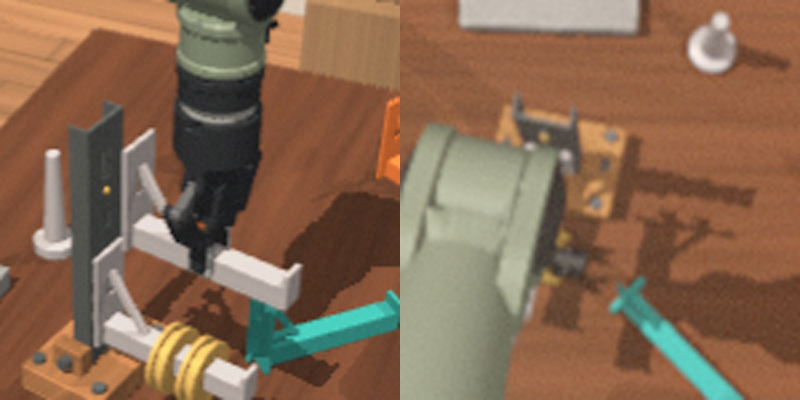

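The crop shows the held arm square to the upright just short of it. The plate is at about side (333,180) and the pin at (320,181). I'll measure the relative offsets in this same view.

```bash
python3 - <<'E'
from h import *
V,U=np.mgrid[0:400,0:640]
s=snap('side');P=pts(s);I=s['img'].astype(int)
yaw=np.radians(-11.5);a=np.array([np.cos(yaw),np.sin(yaw)]);n=np.array([-a[1],a[0]]);o=np.array([.621,-.046])
X=(P[...,:2]-o)@a;Y=(P[...,:2]-o)@n;Z=P[...,2]
f=(abs(X)<.006)&(abs(Y)<.035)&(Z>.2)&(Z<.31)&(I.max(-1)<110)
k=f&(abs(Y)<.015);print('face X med',np.median(X[k]).round(4),'slope',np.degrees(np.polyfit(Y[f],X[f],1)[0]).round(2))
xe=[(Y[v][f[v]].min(),Y[v][f[v]].max()) for v in range(400) if f[v].sum()>6];print('face Y edges',len(xe),np.median(xe,0).round(4))
p=(abs(X+.039)<.008)&(abs(Y)<.04)&(Z>.2)&(Z<.34)&(I.min(-1)>110)
print('plate rear X',np.median(X[p]).round(4),'Yslope',np.degrees(np.polyfit(Y[p],X[p],1)[0]).round(2),'n',p.sum(),'tilt',np.degrees(np.polyfit(Z[p],X[p],1)[0]).round(2))
xe=[(Y[v][p[v]].min(),Y[v][p[v]].max()) for v in range(400) if p[v].sum()>4];print('plate Y edges',len(xe),np.median(xe,0).round(4),'Ztop',np.percentile(Z[p],[95,99]).round(4))
t=(abs(Y)<.012)&(X<-.15)&(X>-.195)&(Z>.2)&(Z<.235);print('tube top z',np.percentile(Z[t],[20,50,80]).round(4))
# holes dark on face: slots
d=(abs(X)<.03)&(abs(Y)<.004)&(Z>.17)&(Z<.33)
E
python3 rel.py
```

```text
face X med -0.0002 slope 1.14
face Y edges 37 [-0.0215  0.0298]
plate rear X -0.0376 Yslope 1.4 n 247 tilt 1.5
plate Y edges 33 [-0.016   0.0214] Ztop [0.3061 0.307 ]
tube top z [0.2094 0.2175 0.219 ]
t 7.2 brk in foot: x -33.7 y -1.4 z 193.3 yaw -11.54 F along/lat/z 0.3 0.7 -3.6 T [0.05 0.15 0.03] tilt [-0.e+00 -1.e-04 -1.e+00]
```

```bash
python3 -m inch '-4 1 1 0;-8 1.7 1.6 0;-12 1.7 1.6 0;-15 1.7 1.6 0;-16 1.7 1.6 0;-16 1.7 1.6 0;-16 1.7 1.6 0;-16 1.7 1.6 0'; python3 rel.py
```

```text
clock: 8.0
tcp_pos: [0.5208, -0.0245, 0.1967]
tool_rot: [[-0.98, 0.199, -0.0], [0.199, 0.98, 0.0], [0.0, 0.0, -1.0]]
force: [0.3, 0.0, -4.6]
opening: 0.0221
grasp_force: 89.1
t 8.0 brk in foot: x -18.0 y 1.0 z 191.7 yaw -11.48 F along/lat/z 0.3 0.1 -4.6 T [-0.03  0.18  0.02] tilt [ 2.e-04  0.e+00 -1.e+00]
```

```bash
python3 -m inch '-2 -0.7 0 0;-4 -0.7 0 0;-5 -0.7 0 0;-6 -0.7 0 0;-7 -0.7 0 0;-7 -0.7 0 0'; python3 rel.py; python3 -m inch '-1 0 0 0;-1 0 0 0' >/dev/null; python3 rel.py; python3 -m inch '-1 0 0 0;-1 0 0 0'>/dev/null; python3 rel.py
```

```text
clock: 8.6
tcp_pos: [0.5278, -0.0267, 0.1966]
tool_rot: [[-0.98, 0.199, 0.0], [0.199, 0.98, -0.0], [-0.0, -0.0, -1.0]]
force: [0.2, 0.4, -4.5]
opening: 0.0221
grasp_force: 89.1
t 8.6 brk in foot: x -10.7 y 0.3 z 191.6 yaw -11.48 F along/lat/z 0.1 0.5 -4.5 T [0.02 0.19 0.  ] tilt [-0. -0. -1.]
t 8.8 brk in foot: x -9.7 y 0.3 z 191.7 yaw -11.48 F along/lat/z 0.0 0.2 -5.1 T [-0.04  0.17 -0.01] tilt [-1.e-04  0.e+00 -1.e+00]
t 9.0 brk in foot: x -8.7 y 0.3 z 191.7 yaw -11.48 F along/lat/z 0.8 0.1 -4.6 T [0.04 0.16 0.02] tilt [-1.e-04  0.e+00 -1.e+00]
```

```bash
for i in 1 2 3 4; do python3 -m inch '-1 0 0 0;-1 0 0 0'>/dev/null; python3 rel.py; done
```

```text
t 9.2 brk in foot: x -7.7 y 0.3 z 191.7 yaw -11.48 F along/lat/z 0.5 0.4 -5.1 T [0.02 0.2  0.01] tilt [-1.e-04  0.e+00 -1.e+00]
t 9.4 brk in foot: x -6.7 y 0.3 z 191.6 yaw -11.48 F along/lat/z -1.1 -0.2 -4.5 T [ 0.02  0.2  -0.04] tilt [ 0.  0. -1.]
t 9.6 brk in foot: x -5.7 y 0.3 z 191.7 yaw -11.48 F along/lat/z -0.1 -0.1 -4.2 T [0.01 0.19 0.02] tilt [-1.e-04  0.e+00 -1.e+00]
t 9.8 brk in foot: x -4.8 y 0.3 z 191.6 yaw -11.48 F along/lat/z -1.1 0.2 -5.2 T [0.04 0.28 0.02] tilt [ 2.e-04  0.e+00 -1.e+00]
```

The nose is well past the face without force, so the hooks have entered. I'll continue gently against the pin to the face.

```bash
for i in 1 2 3 4; do python3 -m inch '-1 0 0 0;-1 0 0 0'>/dev/null; python3 rel.py; done
```

```text
t 10.0 brk in foot: x -4.5 y 0.3 z 191.5 yaw -11.48 F along/lat/z -2.8 -0.2 -5.2 T [ 0.07  0.68 -0.  ] tilt [ 1.6e-03 -1.0e-04 -1.0e+00]
t 10.2 brk in foot: x -3.6 y 0.3 z 191.4 yaw -11.47 F along/lat/z -5.0 -0.1 -3.9 T [ 0.2   0.92 -0.02] tilt [ 0.0017 -0.     -1.    ]
t 10.4 brk in foot: x -2.7 y 0.3 z 191.3 yaw -11.48 F along/lat/z -5.3 -0.5 -4.0 T [ 0.25  1.08 -0.07] tilt [ 0.0019 -0.     -1.    ]
t 10.6 brk in foot: x -2.0 y 0.3 z 191.3 yaw -11.48 F along/lat/z -7.3 -0.7 -4.0 T [0.19 1.22 0.03] tilt [ 2.5e-03 -1.0e-04 -1.0e+00]
```

```bash
for i in 1 2 3; do python3 -m inch '-0.6 0 0 0;-0.6 0 0 0'>/dev/null; python3 rel.py; done
```

```text
t 10.8 brk in foot: x -1.6 y 0.3 z 191.2 yaw -11.48 F along/lat/z -6.8 0.6 -2.9 T [ 0.22  1.31 -0.03] tilt [ 2.9e-03 -1.0e-04 -1.0e+00]
t 11.0 brk in foot: x -1.4 y 0.3 z 191.1 yaw -11.47 F along/lat/z -8.0 -0.3 -4.0 T [0.21 1.32 0.  ] tilt [ 3.6e-03 -1.0e-04 -1.0e+00]
t 11.2 brk in foot: x -1.4 y 0.3 z 191.1 yaw -11.47 F along/lat/z -9.6 -1.3 -1.6 T [0.29 1.67 0.04] tilt [ 4.6e-03 -2.0e-04 -1.0e+00]
```

```bash
for i in 1 2 3 4; do python3 -m inch '0 0 0.7 0;0 0 1.4 0;0 0 2 0;0 0 2 0'>/dev/null; python3 rel.py; done
```

```text
t 11.6 brk in foot: x -1.4 y 0.4 z 189.5 yaw -11.46 F along/lat/z -10.7 -0.9 -0.2 T [0.33 1.75 0.03] tilt [ 4.2e-03 -1.0e-04 -1.0e+00]
t 12.0 brk in foot: x -1.4 y 0.4 z 187.5 yaw -11.45 F along/lat/z -10.2 -0.2 -0.5 T [0.31 1.7  0.13] tilt [ 0.0042 -0.     -1.    ]
t 12.4 brk in foot: x -1.4 y 0.5 z 185.6 yaw -11.45 F along/lat/z -10.2 -0.2 0.6 T [0.37 1.74 0.1 ] tilt [ 4.2e-03  1.0e-04 -1.0e+00]
t 12.8 brk in foot: x -1.4 y 0.5 z 183.5 yaw -11.45 F along/lat/z -9.0 0.1 -0.8 T [0.38 1.67 0.07] tilt [ 4.2e-03  1.0e-04 -1.0e+00]
```

```bash
for i in 1 2; do python3 -m inch '0 0 0.7 0;0 0 1.4 0;0 0 2 0;0 0 2 0'>/dev/null; python3 rel.py; done; for i in 1 2; do python3 -m inch '0 0 0.5 0;0 0 0.8 0;0 0 0.8 0'>/dev/null; python3 rel.py; done
```

```text
t 13.2 brk in foot: x -1.5 y 0.5 z 180.6 yaw -11.45 F along/lat/z -7.7 -0.7 -6.4 T [0.32 1.4  0.05] tilt [ 5.e-03  2.e-04 -1.e+00]
t 13.6 brk in foot: x -1.4 y 0.5 z 178.7 yaw -11.45 F along/lat/z -8.7 -1.0 -5.7 T [0.3  1.43 0.14] tilt [ 4.8e-03  1.0e-04 -1.0e+00]
t 13.9 brk in foot: x -1.3 y 0.4 z 178.3 yaw -11.44 F along/lat/z -8.9 -0.2 -1.4 T [0.4  1.6  0.17] tilt [ 4.4e-03  1.0e-04 -1.0e+00]
t 14.2 brk in foot: x -1.3 y 0.5 z 177.9 yaw -11.44 F along/lat/z -10.0 0.1 0.9 T [0.37 1.73 0.13] tilt [ 0.0042  0.     -1.    ]
```

```bash
for i in 1 2 3; do python3 -m inch '0.2 0 0.3 0;0.2 0 0.6 0;0.2 0 0.6 0'>/dev/null; python3 rel.py; done
```

```text
t 14.5 brk in foot: x -1.3 y 0.4 z 177.4 yaw -11.44 F along/lat/z -9.9 0.2 -0.2 T [0.37 1.67 0.17] tilt [ 3.7e-03  1.0e-04 -1.0e+00]
t 14.8 brk in foot: x -1.3 y 0.5 z 176.8 yaw -11.44 F along/lat/z -9.0 -0.6 -0.3 T [0.32 1.63 0.19] tilt [ 3.4e-03  1.0e-04 -1.0e+00]
t 15.1 brk in foot: x -1.3 y 0.4 z 176.2 yaw -11.44 F along/lat/z -8.1 0.6 -0.7 T [0.34 1.55 0.13] tilt [ 3.e-03  1.e-04 -1.e+00]
```

```bash
for i in 1 2 3; do python3 -m inch '0.2 0 0.3 0;0.2 0 0.6 0;0.2 0 0.6 0'>/dev/null; python3 rel.py; done; python3 - <<'E'
from h import *
s=snap('side');save(s,'side4.png')
a=cv2.imread('pics/side4.png')[120:260,280:420]
cv2.imwrite('pics/c4.png',cv2.resize(a,(600,600),interpolation=2))
E
```

```text
t 15.4 brk in foot: x -1.3 y 0.5 z 175.9 yaw -11.44 F along/lat/z -8.6 0.5 1.6 T [0.32 1.51 0.11] tilt [ 2.5e-03  1.0e-04 -1.0e+00]
t 15.7 brk in foot: x -1.3 y 0.4 z 175.6 yaw -11.44 F along/lat/z -9.1 -0.1 3.7 T [0.29 1.6  0.13] tilt [ 1.9e-03  1.0e-04 -1.0e+00]
t 16.0 brk in foot: x -1.3 y 0.5 z 175.4 yaw -11.44 F along/lat/z -10.0 -1.1 5.0 T [0.32 1.55 0.12] tilt [ 0.0013  0.     -1.    ]
```

View pics/c4.png

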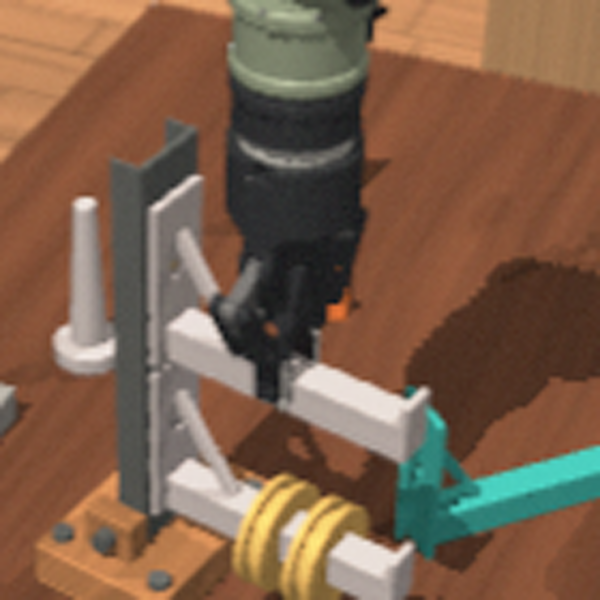

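The crop shows the plate flat on the upright, just above the fitted arm's plate, with a brass hint in the hole at (172,262) → side (320,181). I'll relax the forward push a little and check the pin's colour there.

```bash
python3 -m inch '0.5 0 0 0;1 0 0 0;1 0 0 0'>/dev/null; python3 rel.py;python3 -m inch '0.5 0 0 0;0.5 0 0 0;0.5 0 0 0'>/dev/null; python3 rel.py; python3 - <<'E'
from h import *
s=snap('side');I=s['img'].astype(int);print((I[...,0]-I[...,2])[174:190,312:328]);print(I[...,0][174:190,312:328])
E
```

```text
t 16.35 brk in foot: x -1.4 y 0.5 z 175.4 yaw -11.45 F along/lat/z -7.2 0.2 2.8 T [0.25 1.06 0.11] tilt [-5.e-04  2.e-04 -1.e+00]
t 16.65 brk in foot: x -1.4 y 0.5 z 175.5 yaw -11.45 F along/lat/z -5.5 -0.0 1.5 T [0.23 0.84 0.13] tilt [-1.4e-03  3.0e-04 -1.0e+00]
[[ 3  3 10 16 15 13 11 13 12 15 18 20 17 13 25 51]
 [ 4  2 10 15 16 12 12 13 11 16 20 21 19 14 26 58]
 [ 3  3  9 14 14 13 12 13 11 16 20 19 21 18 28 58]
 [ 4  4 10 13 15 12 13 11 11 15 18 19 21 20 27 59]
 [ 4  2  8 14 13 12 12 10  9 13 17 19 20 22 26 58]
 [ 5  3  9 16 16 13 12 11 11 13 15 19 20 20 31 55]
 [ 5  4 10 17 17 13 13  9 14 15 13 18 17 21 22 35]
 [ 5  4 11 15 15 14 12 16 35 25 15 18 19 19 19 31]
 [ 6  3 10 17 14 12 10 18 28 18 14 16 17 20 20 22]
 [ 3  4 10 15 15 12 10 12 13 11 13 13 17 18 21 21]
 [ 4  4 11 16 15 11 10 14 17 14 13 14 15 17 18 20]
 [ 4  3 10 16 15 13 10 12 14 12 12 14 14 16 18 21]
 [ 5  5  8 15 14 10  9 10 13 13 14 12 14 14 17 19]
 [ 5  3 10 15 13 11 11 13 12 13 13 13 13 12 15 20]
 [ 5  2  9 17 15 11 13 13 12 13 13 12 11 13 22 22]
 [ 5  4 10 16 15 10 13 13 12 14 12 11 11 12 33 44]]
[[ 81  68 111 152 1
[... 353 characters left out ...]
 117 153 175 188 197 180 141]
 [ 79  66 113 160 151 120 117 107 102 105 133 164 179 192 196 163]
 [ 78  65 109 161 148 121 116 111 109 107 130 163 177 186 195 178]
 [ 80  66 113 162 148 119 114 111 107 113 135 148 166 180 190 197]
 [ 79  64 112 160 149 112 107 111 111 119 126 126 156 176 186 195]
 [ 80  66 111 161 148 111 107 117 149 146 124 121 141 166 180 192]
 [ 77  65 112 160 147 115 108 115 128 127 117 120 125 156 178 188]
 [ 84  67 112 160 145 111 105 113 118 121 118 119 122 140 168 180]
 [ 83  70 112 163 144 109 115 119 121 122 118 118 122 124 155 180]
 [ 83  67 109 161 145 111 115 119 122 121 121 118 119 121 141 166]
 [ 82  71 112 158 142 107 118 122 121 120 119 119 117 119 128 149]]
```

```bash
for i in 1 2 3; do python3 -m inch '0.5 0 0 0;0.8 0 0 0;0.8 0 0 0'>/dev/null; python3 rel.py; done
```

```text
t 17.0 brk in foot: x -1.4 y 0.5 z 175.4 yaw -11.46 F along/lat/z -1.8 1.2 2.7 T [0.21 0.22 0.14] tilt [-2.7e-03  4.0e-04 -1.0e+00]
t 17.3 brk in foot: x -1.5 y 0.4 z 175.2 yaw -11.48 F along/lat/z 3.4 0.8 0.6 T [ 0.07 -0.84  0.11] tilt [-3.8e-03  4.0e-04 -1.0e+00]
t 17.6 brk in foot: x -2.7 y 0.2 z 175.2 yaw -11.49 F along/lat/z 4.3 0.4 3.4 T [-0.18 -1.37  0.02] tilt [-2.9e-03 -3.0e-04 -1.0e+00]
```

No spring force remains behind the plate, and it only moves within the hooks' play, so the pin is out. I'll push it back onto the face, press once, and confirm it's home.

```bash
python3 -m inch '-1 0 0 0;-2 0 0 0;-2.6 0 0 0;-2.6 0 0 0'>/dev/null; python3 rel.py; for i in 1 2; do python3 -m inch '0 0 0.4 0;0 0 0.8 0;0 0 0.8 0'>/dev/null; python3 rel.py; done
```

```text
t 18.0 brk in foot: x -2.4 y 0.2 z 174.7 yaw -11.49 F along/lat/z -1.1 0.2 7.4 T [-0.08 -0.54  0.01] tilt [ 1.6e-03 -4.0e-04 -1.0e+00]
t 18.3 brk in foot: x -2.1 y 0.2 z 174.3 yaw -11.49 F along/lat/z -1.6 0.2 9.1 T [-0.1  -0.6  -0.05] tilt [ 7.e-04 -4.e-04 -1.e+00]
t 18.6 brk in foot: x -1.8 y 0.0 z 173.5 yaw -11.49 F along/lat/z -0.1 -0.6 9.2 T [-0.11 -0.57  0.  ] tilt [ 1.e-04 -7.e-04 -1.e+00]
```

```bash
python3 -m inch '0 0 -0.6 0;0 0 -1 0;0 0 -1 0'>/dev/null; python3 rel.py; python3 - <<'E'
from h import *
s=snap('side');save(s,'side5.png');P=pts(s);I=s['img'].astype(int)
yaw=np.radians(-11.5);a=np.array([np.cos(yaw),np.sin(yaw)]);n=np.array([-a[1],a[0]]);o=np.array([.621,-.046])
X=(P[...,:2]-o)@a;Y=(P[...,:2]-o)@n-.002;Z=P[...,2]
p=(abs(X+.005)<.008)&(abs(Y)<.022)&(Z>.2)&(Z<.31)&(I.min(-1)>105)&(abs(Y)>.006)
c=np.polyfit(Z[p],X[p],1);print('plate X',np.median(X[p]).round(4),'tilt rad',c[0].round(4),'Ztop',np.percentile(Z[p],[95,99]).round(4),p.sum())
t=(abs(Y)<.009)&(X<-.11)&(X>-.163)&(Z>.185)&(Z<.212)&(I.min(-1)>150);c=np.polyfit(X[t],Z[t],1);print('tube',t.sum(),'z at -85: %.4f at -140: %.4f'%tuple(np.polyval(c,[-.085,-.14])),'slope',c[0].round(4),'med',np.median(Z[t]).round(4))
f=(abs(X)<.006)&(abs(Y)<.02)&(Z>.29)&(Z<.32)&(I.max(-1)<110);print('face X',np.median(X[f]))
a=cv2.imread('pics/side5.png')[140:240,290:390]
cv2.imwrite('pics/c5.png',cv2.resize(a,(600,600),interpolation=2))
E
```

```text
t 18.9 brk in foot: x -1.9 y 0.1 z 173.8 yaw -11.5 F along/lat/z 1.6 0.1 4.3 T [-0.21 -0.69 -0.06] tilt [ 8.e-04 -4.e-04 -1.e+00]
plate X -0.0072 tilt rad -0.0093 Ztop [0.2882 0.2898] 169
tube 105 z at -85: 0.1986 at -140: 0.1972 slope 0.0257 med 0.1975
face X -0.00032851809177388133
```

View pics/c5.png

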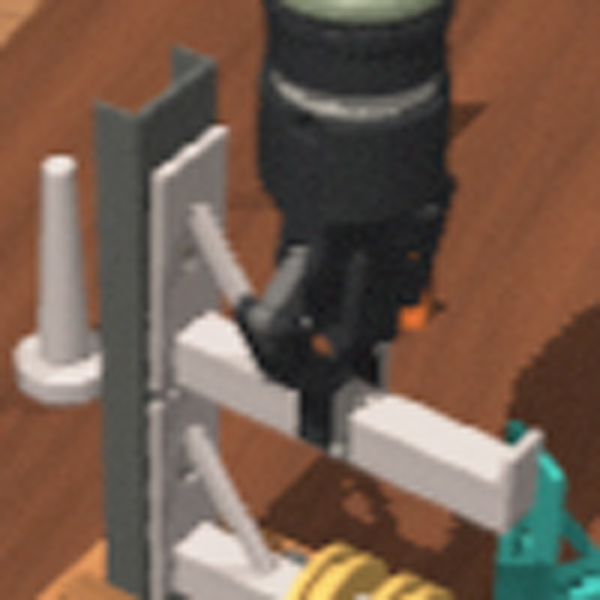

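The crop shows the plate against the upright, with the tail drooping slightly from my pressing. The plate top reads z ≈ 0.289, so the arm's origin is at about 0.176, which is home. I'll relieve the press, push lightly onto the face, then let go.

```bash
python3 -m inch '-0.5 0 -0.8 0;-1 0 -1.5 0;-1 0 -1.5 0'>/dev/null; python3 rel.py; python3 -m inch '-0.8 0 0 0;-1.5 0 -0.3 0;-1.5 0 -0.3 0'>/dev/null; python3 rel.py
```

```text
t 19.25 brk in foot: x -1.9 y 0.2 z 174.5 yaw -11.49 F along/lat/z -1.4 -0.9 0.3 T [-0.18  0.09 -0.07] tilt [ 3.3e-03 -3.0e-04 -1.0e+00]
t 19.55 brk in foot: x -1.8 y 0.2 z 174.6 yaw -11.47 F along/lat/z -6.1 -1.3 1.4 T [-0.05  0.91 -0.07] tilt [ 5.8e-03 -5.0e-04 -1.0e+00]
```

```bash
python3 -m inch '0 0 0 0;0 0 0 0;0 0 0 0;0 0 0 0;0 0 0 0;0 0 0 0;0 0 0 0' -0.3 20; python3 rel.py; python3 -m inch '0 0 -20 0;0 0 -50 0;0 0 -90 0;0 0 -130 0;0 0 -150 0;0 0 -150 0;0 0 -150 0;50 0 -150 0;100 0 -150 0;100 0 -150 0;100 0 -150 0'; python3 - <<'E'
from h import *
s=snap('side');save(s,'side6.png');P=pts(s);I=s['img'].astype(int)
yaw=np.radians(-11.5);a=np.array([np.cos(yaw),np.sin(yaw)]);n=np.array([-a[1],a[0]]);o=np.array([.621,-.046])
X=(P[...,:2]-o)@a;Y=(P[...,:2]-o)@n-.002;Z=P[...,2]
p=(abs(X+.005)<.008)&(abs(Y)<.022)&(Z>.2)&(Z<.31)&(I.min(-1)>105)&(abs(Y)>.006)
c=np.polyfit(Z[p],X[p],1);print('plate X',np.median(X[p]).round(4),'tilt rad',c[0].round(4),'Ztop',np.percentile(Z[p],[95,99]).round(4),p.sum())
t=(abs(Y)<.009)&(X<-.08)&(X>-.163)&(Z>.185)&(Z<.212)&(I.min(-1)>150);c=np.polyfit(X[t],Z[t],1);print('tube z at -85: %.4f at -140: %.4f'%tuple(np.polyval(c,[-.085,-.14])),'slope',c[0].round(4),'yaw',np.polyfit(X[t],Y[t],1)[0].round(4),'Y',np.median(Y[t]).round(4))
print((I[...,0]-I[...,2])[176:188,314:326])
a=cv2.imread('pics/side6.png')[140:240,290:390]
cv2.imwrite('pics/c6.png',cv2.resize(a,(600,600),interpolation=2))
E
```

```text
clock: 20.25
tcp_pos: [0.5393, -0.029, 0.1807]
tool_rot: [[-0.98, 0.199, 0.0], [0.199, 0.98, 0.0], [-0.0, 0.0, -1.0]]
force: [-0.8, -0.3, 0.2]
opening: 0.0558
grasp_force: 0.0
t 20.25 brk in foot: x 1.0 y 0.3 z 175.7 yaw -11.48 F along/lat/z -0.8 -0.5 0.2 T [-0.04 -0.03 -0.  ] tilt [-1.e-04  0.e+00 -1.e+00]
clock: 21.35
tcp_pos: [0.4398, -0.0088, 0.3296]
tool_rot: [[-0.98, 0.199, -0.002], [0.199, 0.98, 0.0], [0.002, -0.0, -1.0]]
force: [0.5, -0.5, 0.1]
opening: 0.0555
grasp_force: 0.0
plate X -0.007 tilt rad -0.0097 Ztop [0.2895 0.2899] 110
tube z at -85: 0.1979 at -140: 0.1967 slope 0.0215 yaw -0.0041 Y 0.0012
[[ 0 13 16 12 11 11 11 14 17 19 19 20]
 [ 0 13 15 12 12 12 13 13 16 17 20 19]
 [ 3 13 16 14 13 13 11 11 17 18 19 20]
 [ 6 15 16 12 11 13  9 12 11 16 18 19]
 [ 5 15 16 11 14 11 10 11 12 16 18 19]
 [ 4 13 16 14 12 10 19 19  9 15 17 19]
 [ 5 14 16 13 11 11 11  9 10 13 16 19]
 [ 4 15 17 13 10  8 11 10 12 12 13 17]
 [ 5 15 14 14 11  9 12 14 13 13 14 18]
 [ 6 15 17 11 10 10 10 13 13 13 13 12]
 [ 4 15 17 11  9 11 11 11 12 12 11 15]
 [ 4 14 16 12 10 11 10 11 13 11 12 11]]
```

View pics/c6.png

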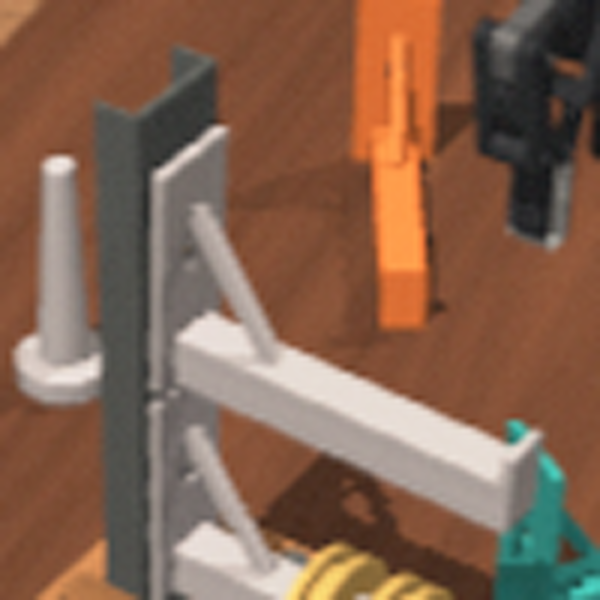

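```bash
python3 - <<'E'
from h import *
for n in(4,5,6):
    I=cv2.imread(f'pics/side{n}.png')[...,::-1].astype(int)[178:187,317:325]
    print(n);[print(*['%3d/%3d'%(p[0],p[0]-p[2]) for p in r]) for r in I]
E
python3 -c "
from h import *
s=snap('top');I=s['img'];cv2.imwrite('pics/top6.png',I[...,::-1]);P=pts(s)
V,U=np.mgrid[0:400,0:640]
for n,b in dict(clamp=(175,258,183,250),stone=(274,336,136,163),finial=(222,240,157,174),mandrel=(345,363,152,174)).items():
    m=(U>=b[0])&(U<=b[1])&(V>=b[2])&(V<=b[3])&(P[...,2]>.012);print(n,m.sum(),np.nanmedian(P[m],0).round(4))"
```

```text
4
121/ 13 120/ 12 114/ 12 106/  9 137/ 12 166/ 16 178/ 19 191/ 21
120/ 12 115/ 11 110/ 10 109/ 10 119/ 13 157/ 16 178/ 18 187/ 21
121/ 12 115/ 13 109/ 11 105/ 15 109/ 15 134/ 14 167/ 18 179/ 19
121/ 13 116/ 12 113/ 18 110/ 34 108/ 25 130/ 13 162/ 17 179/ 19
120/ 12 115/ 12 111/ 19 105/ 28 113/ 18 134/ 13 148/ 14 168/ 17
113/ 10 112/ 10 111/ 13 110/ 13 123/ 12 128/ 14 126/ 12 155/ 17
113/ 11 107/  9 117/ 13 151/ 16 147/ 13 121/ 12 120/ 13 142/ 15
114/ 12 108/  9 113/ 11 129/ 15 129/ 13 120/ 14 120/ 13 122/ 14
108/ 10 107/  8 114/ 12 122/ 14 120/ 12 117/ 13 118/ 13 119/ 12
5
132/ 13 119/ 12 121/ 13 113/ 12 112/ 13 150/ 15 176/ 17 184/ 19
135/ 14 116/ 12 116/ 12 106/ 11 107/  9 132/ 14 165/ 17 179/ 19
132/ 13 118/ 12 109/ 11 108/  9 108/  9 115/ 11 152/ 16 178/ 19
132/ 15 114/ 13 106/ 10 107/ 20  96/ 19 101/ 10 135/ 15 170/ 19
130/ 11 113/ 10 106/ 11  98/ 13  90/  9 105/ 10 120/ 11 154/ 15
132/ 14 114/ 12 107/ 10 108/ 11 122/ 12 130/ 14 121/ 11 139/ 14
126/ 13 112/ 12 108/ 10 121/ 10 140/ 14 134/ 14 120/ 13 118/ 11
120/ 11 109/ 10 106/  8 111/ 11 125/ 13 124/ 13 119/ 12 117/ 12
118/ 11 106/ 11 112/ 12 117/ 12 121/ 14 120/ 14 118/ 10 118/ 11
6
131/ 14 114/ 13 115/ 13 109/ 11 110/ 11 149/ 17 174/ 18 181/ 19
128/ 12 114/ 11 113/ 13 107/  9 103/ 12 130/ 11 161/ 16 173/ 18
128/ 11 116/ 14 113/ 11 104/ 10 109/ 11 114/ 12 148/ 16 172/ 18
129/ 14 109/ 12 108/ 10 103/ 19  94/ 19  98/  9 131/ 15 164/ 17
128/ 13 110/ 11 106/ 11  95/ 11  87/  9 103/ 10 118/ 13 152/ 16
131/ 13 110/ 10 104/  8 106/ 11 119/ 10 126/ 12 118/ 12 135/ 13
131/ 14 113/ 11 103/  9 118/ 12 138/ 14 132/ 13 116/ 13 119/ 14
124/ 11 105/ 10 106/ 10 112/ 10 121/ 13 121/ 13 116/ 13 117/ 13
118/ 11 104/  9 111/ 11 115/ 11 116/ 11 114/ 12 113/ 12 114/ 11
clamp 2380 [0.5052 0.243  0.0375]
stone 961 [ 0.8136 -0.0334  0.0284]
finial 111 [0.7408 0.2361 0.0574]
mandrel 148 [ 0.7587 -0.2177  0.0228]
```

The arm is home. The fitted height matches, the pin's camming assist showed in the force at 180–178 mm, and the bystanders haven't moved; the clamp's reading is skewed by the robot arm in that image box. Handing in.

```bash
python3 -c "
from station import ctrl
print(ctrl.sign_off())"
```

```text
the job is handed in; nothing more can be done
None
```

The hanger arm hangs by both hooks in the free slots with its plate against the upright; I let go at about 20 s and handed the job in, with the spring pin judged out from the force readings and a faint brass trace in the hole rather than seen clearly.

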